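# Stow the processor disc on its keyed spindle

### The arm

A 6-joint arm with a two-finger parallel gripper is mounted at the origin on a cart in front of the work surface, level with it; the furniture and walls round the work are solid. World frame = base frame: x ahead of the robot, y to its left, z up, the work surface at z = 0. Lengths are in m, angles in rad, forces in N, time in s.
With the tool pointing down it reaches from about 0.425 to 0.95 m from the base axis. Payload 3.5 kg.
Tool frame: the origin (TCP) lies between the finger pads; the fingertips stand 11 mm ahead of it and the grasp point (between the pads) lies 8 mm behind it (ctrl.tcp_to_tips is the distance from the TCP to the fingertips, in m); z points along the fingers, y is the direction in which the jaws open and shut (so a half turn about z gives the same grasp; the last joint's range is limited). The gripper opens to 85 mm and grips with 20 to 120 N. Pads are 22 mm wide; open, the fingers measure 114 mm over their backs; the gripper's body (76 mm by 85 mm) begins 54 mm behind the grasp point. The pads swing forward as they close: fully open they stand 13 mm farther back than shut.
Start: joints at [-1.355, 0.286, 1.577, -0, 1.279, -0.15], TCP at [0.241, -0.63, 0.242] pointing down, gripper open.
Joint ranges: [-2.77, 2.77], [-0.9, 2.22], [0.21, 2.48], [-1.53, 4.67], [0.24, 2.81], [-2.84, 2.84]. Speed limits (rad/s): [2.79, 2.79, 3.14, 3.14, 3.14, 3.14].

### API

Orientations are given as a unit quaternion [x, y, z, w].
In Python, from plant import monitor, vision, workorder, ctrl gives the robot as it stands.
- The arm moves only by the tool jog_arm, never from a script. Its argument "series" is a list of rows, each a list of 4 numbers: the shift along the tool's x, y, z in m, then the turn about the tool's z in rad. In form: [[tx, ty, tz, spin], ...]. A call has exactly 8 rows; each row shifts and turns the pose as measured when the row begins, along the tool's axes as they then stand; what a row does not reach is not made up. A row lasts 1/12 s, in which the tool goes at most 41.7 mm and 7.16 degrees, less where a joint would pass 70% of its speed; a pose out of reach is approached as far as the arm can. A call is refused whole if a number of a shift passes 0.0417 or a number of a turn 0.125, either way. A call with a gripper value outside its range is refused whole. "grip" is the finger opening in m, from 0 to 0.0854, set as the call begins (left out, the last holds). The fingers move at their own pace and stop on an object; "grip_force" is the grip in N (left out, the last holds). Time passes only in rows, so rows that do not move let the fingers close, or fill a call up. It gives the time, the measured TCP pose, the force and the opening at its end, in the units of the state.
- monitor.get_state(): the state, without advancing time (a new reading comes with each control period).
- vision.read_camera(name): name is "scene" or "top" or "wrist"; returns the picture (384x512x3 uint8, red, green, blue); there is no depth.
- vision.get_calibration(name): a dict with "vfov" (degrees; the focal length in pixels is half the picture's height over the tangent of half this angle, whatever the lens; pixels are square), "cx", "cy" (the principal point, pixels), "D" ([k1, k2, p1, p2, k3] as OpenCV has them; the pictures are not rectified), "R" (3x3) and "t" (3): a world point X has camera coordinates R X + t. Camera axes: x right, y down, z forward; pixel columns grow to the right and rows downward; lengths in m; the calibration is good to about 2 mm. A picture is of the moment at which its call begins: read the wrist's pose just before it. get_calibration takes no time and is no camera call; for the wrist camera it gives the pose at the moment of the call.
- workorder.sign_off(): hands the job in, once; it reports no verdict.
The state is a dict: "time": time; "qpos": joint angles; "dq": joint speeds; "joint_efforts": joint torques, N m; "eef_pos": TCP position; "tcp_rot": TCP orientation; "contact_force": force on the tool from outside, world axes, zero at the start; "wrist_torque": the same for the moment, N m; "opening": opening from 0.0 (shut) to 1.0 (fully open).
Only numpy, scipy, OpenCV 4.12 (cv2) and the standard library are available. Lean on these libraries where they do the work, as an engineer would, in place of code of your own. Each camera call takes 0.05 s, during which the arm holds its last target.

### The job

Put the food processor's disc away in its storage box: set it plate down over the upright spindle and turn it until the tab inside its hub drops into the spindle's slot, so that the disc lies flat and fully home on its seat with nothing of it above the box's rim. Let go of it there, and do not push the jam jar, potato, bowl or pot lid about.

Things in the scene. Friction and masses are not known exactly. Their poses are not given: they have to be found in the camera images.
- disc_center (a point): Centre of the loose disc (84 to 168 g), on its axis, 24 mm above its underside. Round steel plate, 104 mm wide, 4 mm thick, under a grey hub block 48 mm long (x) by 38 mm wide (y): flat sides to grip, free from the plate up to the top, 48 mm above the underside. A wedge on the hub and a rib on the plate point along +x; z is up. It starts plate down on the worktop, wedge roughly away from the robot.
- tab (a point): Tab of the disc, at its underside, 9.5 mm from the axis towards the wedge (+x); axes as disc_center. From below a round blind bore, 27 mm wide and 38 mm deep, goes up into the hub; the tab, 6 mm wide, stands in from the bore's wall to 6 mm from the axis and reaches from the underside 10 mm up.
- storage_box: Grey open box, fixed, 64 mm high; origin at worktop level under the spindle's axis, z up. Outside it spans x -75 to 75 mm, y -75 to 135 mm; walls 5 mm. The disc's bay is 140 mm by 145 mm round the spindle; the narrow bay at +y already holds a pusher and a stem, below the rim.
- nose (a point): Tip of the fixed white spindle in the disc's bay, 39 mm above the worktop; axes as the box. Plain nose 10 mm thick (tip tapered) down to a shoulder 25 mm above the worktop, then a 24 mm thick shaft, its top edge bevelled, down to the seat. One slot, 9 mm wide, runs down the shaft from shoulder to seat. The way it faces is not measured: anywhere within 0.7 rad either side of the box's +x (away from the robot).
- seat (a point): Centre of the top of the round seat, 52 mm wide, 11 mm above the worktop; axes as the box. The disc's underside comes to rest here. Off the slot the tab stops on the shoulder (underside at 25 mm, hub 9 mm above the rim); within about 0.13 rad of the slot it drops 14 mm to the seat. A dip of only 2 or 3 mm: over the slot but off centre, caught on the bevel; the sideways force then pushes the disc to the centre.
- jam_jar: bystander: closed glass jar of red jam with a green lid, 64 mm wide, 99 mm high, at the back; origin under its centre
- potato: bystander: small potato, 45 x 49 x 34 mm, at the back; origin under its centre
- bowl: bystander: thin bowl, 125 mm wide, 44 mm high, at the back; origin under its centre
- pot_lid: bystander: domed pot lid, 209 mm wide, 55 mm high, lying at the right; origin under its centre

How it is judged:
By the outcome, as a careful person would: the job done as asked, in the order asked, and still so for the second after the job is handed in, with the robot touching nothing.
It also fails if it takes over 48 s, if anything falls off the work surface, if the arm or the gripper's body presses on something with over 40 N, if the wrist force passes 120 N, or if a joint passes its speed limit or range.

## Working session

There is one attempt and no reset: what is moved stays moved. The work goes in short steps, Python scripts to look and compute and a tool call to move; the robot and the scene stay as the last step left them, time stands still between calls to the robot, and variables do not carry over. Pictures are saved under pics/ and viewed, and the job is handed in when it is done.

Besides the shell and the picture viewer there is one more tool, called after "Call:" as name(argument=value, ...), one argument or row to a line, values as JSON. jog_arm: Moves the arm, as the interface text tells. Its arguments: {"type":"object","properties":{"series":{"type":"array","items":{"type":"array","items":{"type":"number"}}},"grip":{"type":"number"},"grip_force":{"type":"number"}},"required":["series"]}

```bash
ls; mkdir -p pics
python3 - <<'E'
from plant import monitor, vision, workorder, ctrl
import cv2
s=monitor.get_state()
for k,v in s.items(): print(k,v)
print(ctrl.tcp_to_tips)
for n in ("scene","top","wrist"):
    c=vision.get_calibration(n); print(n,c)
    im=vision.read_camera(n); cv2.imwrite(f"pics/{n}0.png",im[:,:,::-1])
E
```

```text
pics
time 0.0
qpos [-1.35500557e+00  2.87157961e-01  1.57820045e+00 -2.44975629e-05
  1.27861805e+00 -1.49967425e-01]
dq [-4.57399737e-05  1.25238698e-03  1.78404923e-03 -5.06773967e-05
 -5.52096549e-04 -1.66028199e-03]
joint_efforts [-5.37170240e-05 -4.05981553e+01 -2.92626393e+01 -1.19237484e-04
  5.61918292e-03 -7.15178700e-06]
eef_pos [ 0.24132169 -0.62969578  0.2409396 ]
tcp_rot [ 9.83322831e-01  1.81864755e-01 -5.09397015e-05 -1.19087695e-03]
contact_force [ 0.37035014 -1.01257761  0.07893313]
wrist_torque [-0.02414292 -0.02071213  0.08765401]
opening 1.000662355324101
0.011
scene {'vfov': 54.67129026402547, 'cx': 259.37228792885344, 'cy': 192.23492553979773, 'D': array([-0.06492361,  0.        ,  0.        ,  0.        ,  0.        ]), 'R': array([[-0.89266462, -0.45052912, -0.0131679 ],
       [-0.18923705,  0.40114392, -0.89625493],
       [ 0.40907117, -0.79756321, -0.44334378]]), 't': array([0.45484624, 0.19382221, 0.71454443])}
top {'vfov': 45.55262299594229, 'cx': 256.57464867379224, 'cy': 193.07553845009176, 'D': array([-0.12405982,  0.        ,  0.        ,  0.        ,  0.        ]), 'R': array([[-0.02771417, -0.99940824,  0.02037406],
       [-0.9904113 ,  0.02469369, -0.13592529],
       [ 0.13534174, -0.02394576, -0.99050957]]), 't': array([-0.1071386 ,  0.57246324,  1.2772557 ])}
wrist {'vfov': 63.449783402747755, 'cx': 259.0279309998987, 'cy': 191.416460716868, 'D': array([-0.0105547,  0.       ,  0.       ,  0.       ,  0.       ]), 'R': array([[ 0.35855932, -0.93350576, -0.00148847],
       [-0.89433915, -0.34397159,  0.2860787 ],
       [-0.2675681 , -0.10124499, -0.95820497]]), 't': array([-0.67318906, -0.03838631,  0.37811514])}
```

View pics/top0.png

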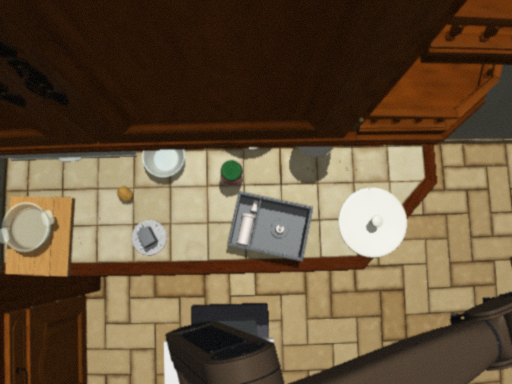

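View pics/scene0.png

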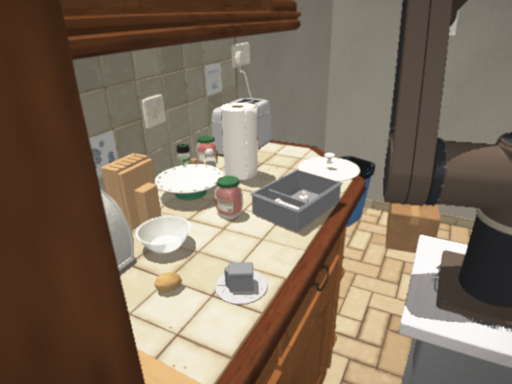

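View pics/wrist0.png

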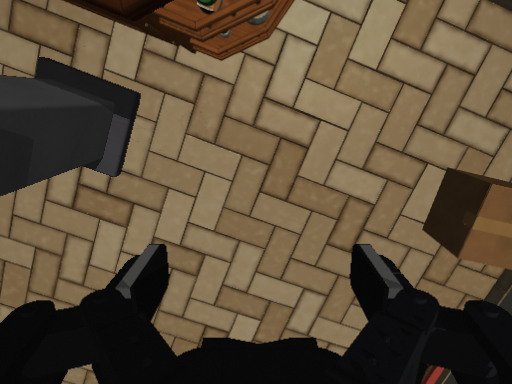

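```bash
cat > h.py <<'E'
import numpy as np, cv2
from scipy.spatial.transform import Rotation as Rn
from plant import monitor, vision, workorder, ctrl
def K(c):
    f=192/np.tan(np.radians(c['vfov'])/2)
    return np.array([[f,0,c['cx']],[0,f,c['cy']],[0,0,1.]])
def proj(c,P):
    P=np.atleast_2d(np.asarray(P,float))
    return cv2.projectPoints(P,cv2.Rodrigues(c['R'])[0],c['t'],K(c),c['D'])[0].reshape(-1,2)
def back(c,uv,z):
    uv=np.asarray(uv,float).reshape(-1,1,2)
    n=cv2.undistortPoints(uv,K(c),c['D']).reshape(-1,2)
    d=np.c_[n,np.ones(len(n))]@c['R']; o=-c['R'].T@c['t']
    return o+d*((z-o[2])/d[:,2])[:,None]
def zoom(im,x0,y0,w,h,s,name,pts=None):
    a=cv2.resize(im[y0:y0+h,x0:x0+w,::-1],None,fx=s,fy=s,interpolation=cv2.INTER_CUBIC)
    if pts is not None:
        for p in pts: cv2.circle(a,tuple(int(v) for v in ((p[0]-x0+.5)*s,(p[1]-y0+.5)*s)),2,(0,0,255),-1)
    cv2.imwrite('pics/'+name,a)
def tool(st=None):
    s=st or monitor.get_state(); return s['eef_pos'],Rn.from_quat(s['tcp_rot']).as_matrix()
E
python3 - <<'E'
from h import *
im=cv2.imread('pics/top0.png')[:,:,::-1]
zoom(im,120,180,200,100,4,'topz.png')
c=vision.get_calibration('top')
print(back(c,[[149,238],[280,229],[232,172],[125,194],[164,163]],0).round(3))
im=cv2.imread('pics/scene0.png')[:,:,::-1]
zoom(im,200,160,160,150,4,'scz.png')
for n in('top','scene'):
  c=vision.get_calibration(n);print(-c['R'].T@c['t'])
E
```

```text
[[ 0.45   0.197  0.   ]
 [ 0.466 -0.189  0.   ]
 [ 0.64  -0.052  0.   ]
 [ 0.582  0.269  0.   ]
 [ 0.673  0.152  0.   ]]
[ 0.39113879 -0.09062657  1.34512908]
[0.15040397 0.69706522 0.49649231]
```

View pics/topz.png

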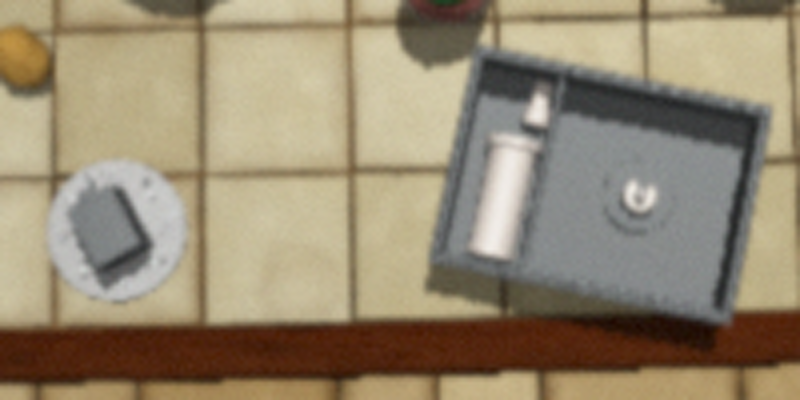

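View pics/scz.png

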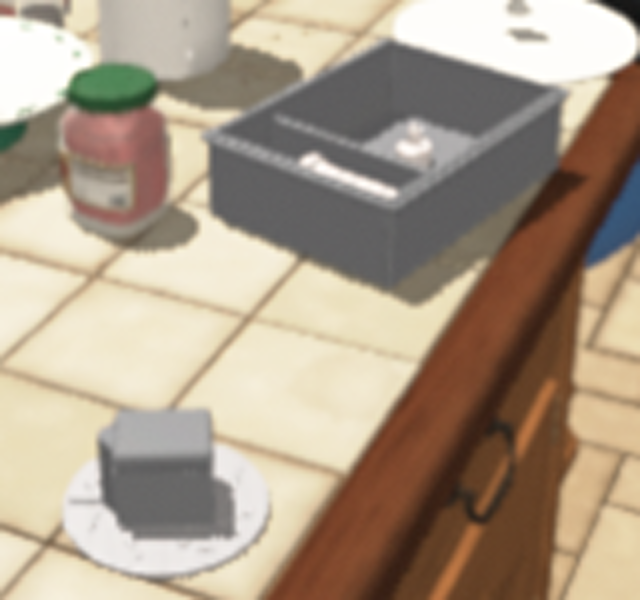

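Run:
```python
from h import *
p,R=tool();c=vision.get_calibration('wrist')
o=-c['R'].T@c['t'];print('cam in tool',R.T@(o-p));print('cam axes in tool (cols)\n',(R.T@c['R'].T).round(3))
print(R.round(3))
# tool target so that camera sees spindle at about centre:
```

```text
cam in tool [ 0.07195687 -0.00102773 -0.13122293]
cam axes in tool (cols)
 [[ 0.001 -0.958 -0.286]
 [ 1.     0.001  0.001]
 [-0.001 -0.286  0.958]]
[[ 0.934  0.358 -0.   ]
 [ 0.358 -0.934  0.002]
 [ 0.    -0.002 -1.   ]]
```

```bash
cat >> h.py <<'E'
def yaw(R): return np.arctan2(R[1,0],R[0,0])
def plan(target,yt,n=None,vmax=0.04,smax=0.12):
    p,R=tool(); y=yaw(R); d=np.asarray(target)-p; dy=(yt-y+np.pi)%(2*np.pi)-np.pi
    m=max(int(np.ceil(max(np.linalg.norm(d)/vmax,abs(dy)/smax))),1); n=n or m
    print('at',p.round(4),'yaw',round(y,3),'tilt',R[:,2].round(4),'d',d.round(4),'dyaw',round(dy,3),'rows',n)
    s=-dy/n; out=[]
    for k in range(n):
        Rk=R@Rn.from_rotvec([0,0,s*k]).as_matrix()
        out.append([round(v,4) for v in (*(Rk.T@d/n),s)])
    for r in out: print(r)
E
python3 - <<'E'
from h import *
plan([0.49,-0.19,0.24],-0.2,13)
E
```

```text
at [ 0.2413 -0.6298  0.2412] yaw 0.366 tilt [-4.0e-04  1.8e-03 -1.0e+00] d [ 0.2487  0.4398 -0.0012] dyaw -0.566 rows 13
[np.float64(0.03), np.float64(-0.0248), np.float64(0.0001), np.float64(0.0435)]
[np.float64(0.0289), np.float64(-0.026), np.float64(0.0001), np.float64(0.0435)]
[np.float64(0.0277), np.float64(-0.0273), np.float64(0.0001), np.float64(0.0435)]
[np.float64(0.0265), np.float64(-0.0284), np.float64(0.0001), np.float64(0.0435)]
[np.float64(0.0252), np.float64(-0.0296), np.float64(0.0001), np.float64(0.0435)]
[np.float64(0.0239), np.float64(-0.0306), np.float64(0.0001), np.float64(0.0435)]
[np.float64(0.0226), np.float64(-0.0317), np.float64(0.0001), np.float64(0.0435)]
[np.float64(0.0212), np.float64(-0.0326), np.float64(0.0001), np.float64(0.0435)]
[np.float64(0.0197), np.float64(-0.0335), np.float64(0.0001), np.float64(0.0435)]
[np.float64(0.0182), np.float64(-0.0343), np.float64(0.0001), np.float64(0.0435)]
[np.float64(0.0167), np.float64(-0.0351), np.float64(0.0001), np.float64(0.0435)]
[np.float64(0.0152), np.float64(-0.0358), np.float64(0.0001), np.float64(0.0435)]
[np.float64(0.0136), np.float64(-0.0364), np.float64(0.0001), np.float64(0.0435)]
```

Call:
jog_arm(
  series=[
    [0.03, -0.025, 0, 0.044],
    [0.029, -0.026, 0, 0.044],
    [0.028, -0.027, 0, 0.044],
    [0.0265, -0.0285, 0, 0.044],
    [0.025, -0.0295, 0, 0.044],
    [0.024, -0.0305, 0, 0.044],
    [0.0225, -0.0315, 0, 0.044],
    [0.021, -0.0325, 0, 0.044],
  ],
)

```text
time: 0.82
eef_pos: [0.3971, -0.3556, 0.2361]
tcp_rot: [1.0, -0.008, -0.002, -0.003]
contact_force: [1.5, -0.4, 0.6]
opening: 1.0
```

```bash
sed -i 's/out.append(\[round(v,4)/out.append([round(float(v),4)/' h.py
python3 - <<'E'
from h import *
plan([0.49,-0.19,0.24],-0.2)
E
```

```text
at [ 0.3971 -0.3556  0.2361] yaw -0.017 tilt [-0.0038  0.0056 -1.    ] d [0.0929 0.1656 0.0039] dyaw -0.183 rows 5
[0.018, -0.0334, -0.0007, 0.0367]
[0.0168, -0.0341, -0.0007, 0.0367]
[0.0155, -0.0347, -0.0007, 0.0367]
[0.0142, -0.0352, -0.0007, 0.0367]
[0.0129, -0.0357, -0.0007, 0.0367]
```

Call:
jog_arm(
  series=[
    [0.018, -0.0335, -0.001, 0.037],
    [0.017, -0.034, -0.001, 0.037],
    [0.0155, -0.0345, -0.001, 0.037],
    [0.014, -0.035, -0.001, 0.037],
    [0.012, -0.033, -0.001, 0.037],
    [0.004, -0.01, 0, 0],
    [0, 0, 0, 0],
    [0, 0, 0, 0],
  ],
)

```text
time: 1.48
eef_pos: [0.4996, -0.1667, 0.2402]
tcp_rot: [0.995, -0.102, -0.003, -0.004]
contact_force: [0.4, -0.2, 0.9]
opening: 0.997
```

Run:
```python
from h import *
p,R=tool();c=vision.get_calibration('wrist');im=vision.read_camera('wrist')
cv2.imwrite('pics/w1.png',im[:,:,::-1]);np.savez('w1.npz',R=c['R'],t=c['t'])
print(p,yaw(R),R[:,2])
```

```text
[ 0.49955553 -0.16673191  0.240169  ] -0.20361503940906428 [-0.00461033  0.00918886 -0.99994715]
```

View pics/w1.png

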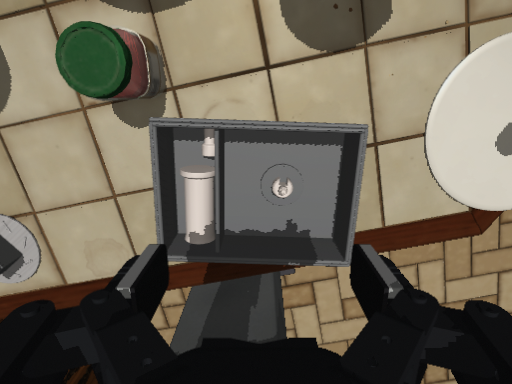

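Run:
```python
from h import *
im=cv2.imread('pics/w1.png')[:,:,::-1]
zoom(im,140,110,240,165,3,'w1z.png'); zoom(im,250,155,66,64,9,'w1s.png')
```

```text
(no output)
```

View pics/w1z.png

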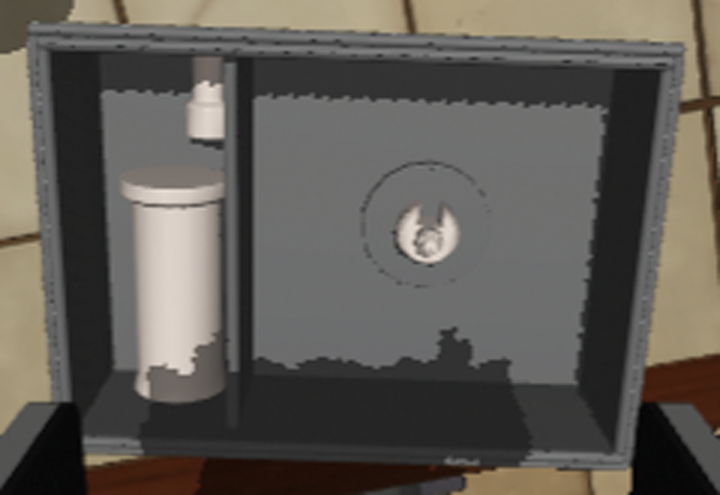

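View pics/w1s.png

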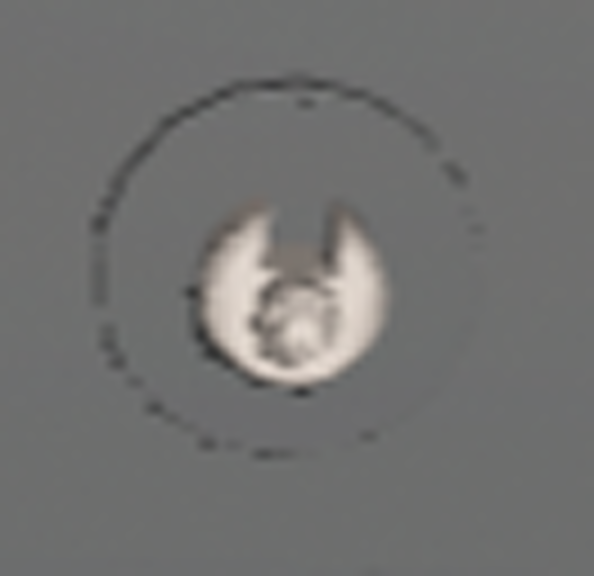

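Run:
```python
from h import *
from scipy.optimize import least_squares
c=vision.get_calibration('wrist'); d=np.load('w1.npz'); c=dict(c,R=d['R'],t=d['t'])
un=lambda z,x0,y0,s:np.array([[a/s-.5+x0,b/s-.5+y0] for a,b in z])
def circ(P,r):
    f=lambda q:np.hypot(P[:,0]-q[0],P[:,1]-q[1])-r
    s=least_squares(f,P.mean(0)[:2]);return s.x,np.abs(s.fun).max()
seat=un([(97,225),(115,185),(160,130),(215,93),(295,79),(375,98),(430,140),(460,178),(483,245),(370,436),(265,455),(205,441),(150,405),(110,350)],250,155,9)
P=back(c,seat,.011);print('seat',circ(P,.026)); f=lambda q:np.hypot(P[:,0]-q[0],P[:,1]-q[1])-q[2];print(least_squares(f,[.46,-.19,.026]).x)
sh=un([(203,280),(205,310),(225,350),(250,375),(295,385),(340,375),(370,345),(387,300),(380,260)],250,155,9)
P=back(c,sh,.024);print('shaft',circ(P,.012));f=lambda q:np.hypot(P[:,0]-q[0],P[:,1]-q[1])-q[2];print(least_squares(f,[.46,-.19,.012]).x)
sl=un([(270,205),(332,205),(270,255),(332,262)],250,155,9)
P=back(c,sl,.0245);print(P)
m=(P[0]+P[1])/2; 
for P0 in (circ(back(c,seat,.011),.026)[0],circ(back(c,sh,.024),.012)[0]):
    v=m[:2]-P0;print('slot yaw',np.arctan2(v[1],v[0]))
v=P[0]-P[2];print(np.arctan2(v[1],v[0]));v=P[1]-P[3];print(np.arctan2(v[1],v[0]))
# box corners outer top rim z=.064
co=un([(28,25),(683,44),(628,467),(60,455)],140,110,3)
P=back(c,co,.064);print(P.round(4))
for a,b in((0,1),(1,2),(2,3),(3,0)):
    v=P[b]-P[a];print(np.linalg.norm(v).round(4),np.arctan2(v[1],v[0]).round(3))
# fit box
M=np.array([[75,135],[75,-75],[-75,-75],[-75,135]])/1000
def g(q):
    C,S=np.cos(q[2]),np.sin(q[2]);return ((M@np.array([[C,S],[-S,C]])+q[:2])-P[:,:2]).ravel()
s=least_squares(g,[.46,-.19,-.2]);print('box',s.x,s.fun.round(4))
```

```text
seat (array([ 0.46606885, -0.18538262]), np.float64(0.00031873686958568473))
[ 0.46603794 -0.18540468  0.0261013 ]
shaft (array([ 0.46636572, -0.18574456]), np.float64(0.000430799093309453))
[ 0.4662592  -0.18572993  0.01189615]
[[ 0.47911617 -0.18474675  0.0245    ]
 [ 0.47753663 -0.1925041   0.0245    ]
 [ 0.47260372 -0.1835377   0.0245    ]
 [ 0.47009802 -0.19117272  0.0245    ]]
slot yaw -0.25863079985369825
slot yaw -0.23635921585494124
-0.18356260130741492
-0.1771070217225499
[[ 0.5731 -0.0715  0.064 ]
 [ 0.5247 -0.2773  0.064 ]
 [ 0.3749 -0.2416  0.064 ]
 [ 0.4214 -0.0359  0.064 ]]
0.2114 -1.801
0.154 2.908
0.2109 1.348
0.1558 -0.23
box [ 0.46675254 -0.18580774 -0.22834704] [-0.0027  0.0002 -0.0019  0.0015  0.0018 -0.0002  0.0028 -0.0014]
```

Run:
```python
from h import *
plan([0.462,0.197,0.22],0.4)
```

```text
at [ 0.4994 -0.1671  0.2401] yaw -0.205 tilt [-0.0047  0.0095 -0.9999] d [-0.0374  0.3641 -0.0201] dyaw 0.605 rows 10
[-0.011, -0.0349, 0.0024, -0.0605]
[-0.0089, -0.0355, 0.0024, -0.0605]
[-0.0068, -0.036, 0.0024, -0.0605]
[-0.0046, -0.0363, 0.0024, -0.0605]
[-0.0024, -0.0365, 0.0024, -0.0605]
[-0.0002, -0.0366, 0.0024, -0.0605]
[0.0021, -0.0365, 0.0024, -0.0605]
[0.0043, -0.0363, 0.0024, -0.0605]
[0.0064, -0.036, 0.0024, -0.0605]
[0.0086, -0.0356, 0.0024, -0.0605]
```

Call:
jog_arm(
  series=[
    [-0.012, -0.038, 0.002, -0.065],
    [-0.009, -0.039, 0.002, -0.065],
    [-0.007, -0.039, 0.002, -0.065],
    [-0.005, -0.04, 0.002, -0.065],
    [-0.002, -0.04, 0.002, -0.065],
    [0, -0.04, 0.002, -0.065],
    [0.002, -0.04, 0.002, -0.065],
    [0.004, -0.03, 0.002, -0.065],
  ],
)

```text
time: 2.2
eef_pos: [0.4645, 0.1347, 0.2255]
tcp_rot: [0.988, 0.154, -0.001, -0.002]
contact_force: [0.1, 0.2, -0.7]
opening: 0.999
```

Run:
```python
from h import *
plan([0.462,0.197,0.22],0.4)
```

```text
at [0.4645 0.1347 0.2255] yaw 0.308 tilt [-0.0024  0.004  -1.    ] d [-0.0025  0.0623 -0.0055] dyaw 0.092 rows 2
[0.0083, -0.0301, 0.0029, -0.0458]
[0.0096, -0.0297, 0.0029, -0.0458]
```

Call:
jog_arm(
  series=[
    [0.005, -0.02, 0.002, -0.03],
    [0.005, -0.018, 0.002, -0.03],
    [0.004, -0.01, 0.001, -0.03],
    [0.002, -0.005, 0, 0],
    [0, 0, 0, 0],
    [0, 0, 0, 0],
    [0, 0, 0, 0],
    [0, 0, 0, 0],
  ],
)

```text
time: 2.87
eef_pos: [0.4623, 0.1883, 0.2196]
tcp_rot: [0.98, 0.198, -0.002, -0.001]
contact_force: [-0.7, 0.9, -0.3]
opening: 0.995
```

Run:
```python
from h import *
p,R=tool();c=vision.get_calibration('wrist');im=vision.read_camera('wrist')
cv2.imwrite('pics/w2.png',im[:,:,::-1]);np.savez('w2.npz',R=c['R'],t=c['t'])
print(p,yaw(R),R[:,2])
uv=proj(c,[.45,.197,.004])[0];print(uv)
x0=int(uv[0])-75;y0=int(uv[1])-75; print(x0,y0); zoom(im,x0,y0,150,150,4,'w2z.png')
```

```text
[0.46234449 0.18829603 0.21955848] 0.39922349087504794 [-0.00371057  0.00174703 -0.99999159]
[249.06443222 171.01454785]
174 96
```

View pics/w2.png

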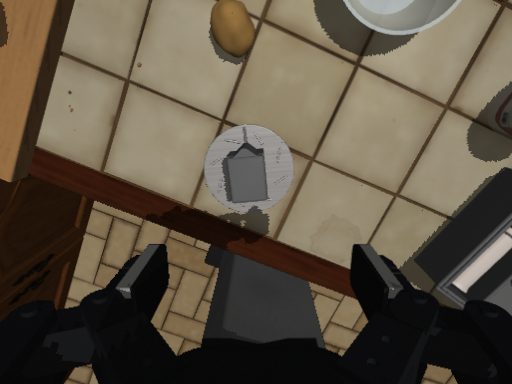

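View pics/w2z.png

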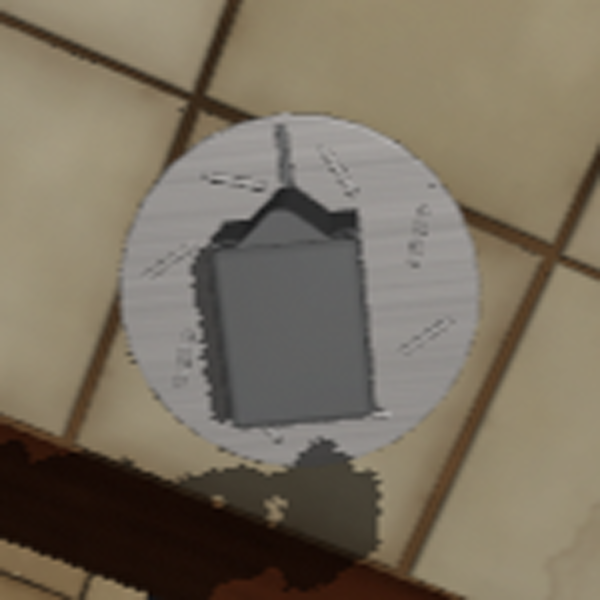

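Run:
```python
from h import *
from scipy.optimize import least_squares
c=vision.get_calibration('wrist'); d=np.load('w2.npz'); c=dict(c,R=d['R'],t=d['t'])
un=lambda z,x0,y0,s:np.array([[a/s-.5+x0,b/s-.5+y0] for a,b in z])
P=back(c,un([(120,290),(135,215),(180,155),(240,120),(300,113),(370,130),(430,175),(465,225),(480,290),(465,360),(430,415),(370,450),(150,380),(125,320)],174,96,4),.004)
f=lambda q:np.hypot(P[:,0]-q[0],P[:,1]-q[1])-q[2];s=least_squares(f,[.46,.19,.052]);print('plate',s.x,s.fun.round(4))
H=back(c,un([(215,248),(357,240),(375,410),(233,426)],174,96,4),.048)
print(H.round(4),H.mean(0))
for a,b in((0,1),(1,2),(2,3),(3,0)):
    v=H[b]-H[a];print(np.linalg.norm(v).round(4),np.arctan2(v[1],v[0]).round(3))
r=back(c,un([(280,125),(290,185)],174,96,4),.004)[0]-s.x*[1,1,0];r=r[:2];print('rib',np.arctan2(r[1],r[0]))
```

```text
plate [0.45131511 0.19834505 0.0511417 ] [ 0.0001  0.0003  0.0004  0.0007  0.0001 -0.0005 -0.001  -0.0003  0.0003
  0.0002  0.0009 -0.0003 -0.0007 -0.0004]
[[0.4642 0.2245 0.048 ]
 [0.4797 0.1931 0.048 ]
 [0.4411 0.1716 0.048 ]
 [0.4229 0.2035 0.048 ]] [0.45196852 0.19818891 0.048     ]
0.035 -1.113
0.0442 -2.633
0.0367 2.09
0.0464 0.471
rib 0.5023268177426036
```

Run:
```python
from h import *
plan([0.4517,0.1983,0.075],0.495,6)
```

```text
at [0.4624 0.1883 0.2196] yaw 0.399 tilt [-0.0036  0.0017 -1.    ] d [-0.0107  0.01   -0.1446] dyaw 0.096 rows 6
[-0.0009, -0.0022, 0.0241, -0.016]
[-0.0009, -0.0022, 0.0241, -0.016]
[-0.0009, -0.0022, 0.0241, -0.016]
[-0.0008, -0.0022, 0.0241, -0.016]
[-0.0008, -0.0022, 0.0241, -0.016]
[-0.0007, -0.0022, 0.0241, -0.016]
```

Call:
jog_arm(
  series=[
    [-0.001, -0.0022, 0.025, -0.016],
    [-0.001, -0.0022, 0.025, -0.016],
    [-0.001, -0.0022, 0.025, -0.016],
    [-0.001, -0.0022, 0.025, -0.016],
    [-0.001, -0.0022, 0.025, -0.016],
    [-0.001, -0.0022, 0.02, -0.016],
    [0, 0, 0, 0],
    [0, 0, 0, 0],
  ],
)

```text
time: 3.58
eef_pos: [0.4564, 0.1938, 0.074]
tcp_rot: [0.97, 0.243, 0.004, -0.0]
contact_force: [0.2, -1.1, 0.7]
opening: 1.005
```

Run:
```python
from h import *
plan([0.4517,0.1983,0.022],0.495,4)
c=vision.get_calibration('wrist');im=vision.read_camera('wrist')
cv2.imwrite('pics/w3.png',im[:,:,::-1])
```

```text
at [0.4564 0.1938 0.074 ] yaw 0.49 tilt [ 0.0076  0.0024 -1.    ] d [-0.0047  0.0045 -0.052 ] dyaw 0.005 rows 4
[-0.0006, -0.0016, 0.013, -0.0012]
[-0.0006, -0.0016, 0.013, -0.0012]
[-0.0006, -0.0016, 0.013, -0.0012]
[-0.0006, -0.0016, 0.013, -0.0012]
```

View pics/w3.png

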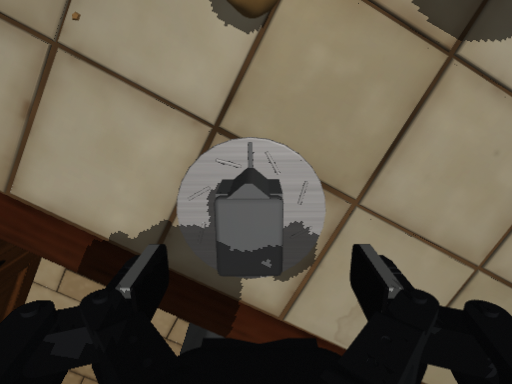

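Call:
jog_arm(
  series=[
    [-0.001, -0.003, 0.008, 0],
    [-0.001, -0.003, 0.01, 0],
    [-0.001, -0.002, 0.01, 0],
    [-0.0005, -0.001, 0.01, 0],
    [0, 0, 0.008, 0],
    [0, 0, 0.004, 0],
    [0, 0, 0, 0],
    [0, 0, 0, 0],
  ],
)

```text
time: 4.3
eef_pos: [0.4531, 0.2014, 0.0243]
tcp_rot: [0.97, 0.242, 0.009, -0.0]
contact_force: [-0.4, 0.7, -0.0]
opening: 1.005
```

Run:
```python
from h import *
plan([0.4517,0.1983,0.022],0.495,4)
```

```text
at [0.4531 0.2014 0.0243] yaw 0.489 tilt [ 0.0174  0.0043 -0.9998] d [-0.0014 -0.0031 -0.0023] dyaw 0.006 rows 4
[-0.0007, 0.0005, 0.0006, -0.0016]
[-0.0007, 0.0005, 0.0006, -0.0016]
[-0.0007, 0.0005, 0.0006, -0.0016]
[-0.0007, 0.0005, 0.0006, -0.0016]
```

Call:
jog_arm(
  series=[
    [-0.0015, 0.001, 0.001, 0],
    [-0.001, 0.001, 0.001, 0],
    [-0.001, 0.0005, 0.0005, 0],
    [-0.0005, 0, 0, 0],
    [0, 0, 0, 0],
    [0, 0, 0, 0],
    [0, 0, 0, 0],
    [0, 0, 0, 0],
  ],
)

```text
time: 4.97
eef_pos: [0.452, 0.1969, 0.023]
tcp_rot: [0.97, 0.242, 0.011, 0.0]
contact_force: [-0.2, 1.1, -0.6]
opening: 1.001
```

Call:
jog_arm(
  series=[
    [0, 0, 0, 0],
    [0, 0, 0, 0],
    [0, 0, 0, 0],
    [0, 0, 0, 0],
    [0, 0, 0, 0],
    [0, 0, 0, 0],
    [0, 0, 0, 0],
    [0, 0, 0, 0],
  ],
  grip=0.02,
  grip_force=60,
)

```text
time: 5.63
eef_pos: [0.4526, 0.1972, 0.0235]
tcp_rot: [0.97, 0.242, 0.011, 0.0]
contact_force: [-0.2, 0.4, 0.6]
opening: 0.437
```

Run:
```python
from h import *
plan([0.4517,0.1983,0.022],0.495,1)
s=monitor.get_state();print(s['opening'],s['opening']*85.4,s['contact_force'],s['wrist_torque'])
c=vision.get_calibration('wrist');im=vision.read_camera('wrist')
cv2.imwrite('pics/w4.png',im[:,:,::-1])
```

```text
at [0.4526 0.1972 0.0235] yaw 0.488 tilt [ 0.0218  0.0054 -0.9997] d [-0.0009  0.0011 -0.0015] dyaw 0.007 rows 1
[-0.0003, -0.0014, 0.0015, -0.0066]
0.43692862851236686 37.31370487495613 [-0.24770576  0.36057731  0.63696789] [ 0.01251429  0.07163924 -0.01564368]
```

View pics/w4.png

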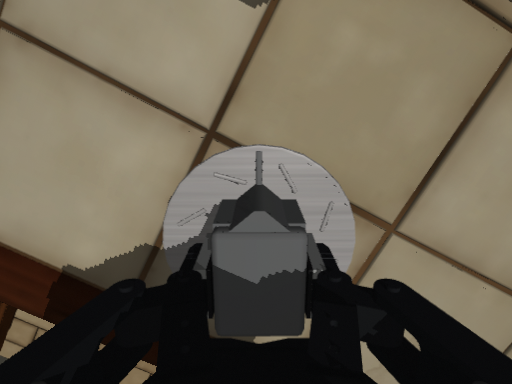

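Run:
```python
from h import *
from scipy.optimize import least_squares
c=vision.get_calibration('wrist'); p,R=tool()
P=back(c,[(163,230),(170,205),(185,180),(205,161),(230,149),(258,145),(290,149),(315,161),(335,179),(349,205),(355,235)],.004)
f=lambda q:np.hypot(P[:,0]-q[0],P[:,1]-q[1])-.052;s=least_squares(f,[.46,.19]);print('plate',s.x,s.fun.round(4), R.T@(np.r_[s.x,.02]-p))
H=back(c,[(213,234),(306,234),(303,333),(217,335)],.048);print(H.mean(0),R.T@(H.mean(0)-p))
r=back(c,[(258.5,152),(258.5,183)],.004);v=r[0]-r[1];print(np.arctan2(v[1],v[0]),yaw(R))
plan([0.4526,0.1972,0.11],0.3,4)
```

```text
plate [0.45090289 0.19690264] [-0.0006 -0.0011 -0.0008  0.0001  0.0005  0.0004  0.0006  0.0003 -0.0001
 -0.0011 -0.0011] [-0.0017055  -0.00057186  0.00349688]
[0.45251687 0.19805676 0.048     ] [ 0.00087164 -0.0006811  -0.02445456]
0.48873484628641306 0.48838555801455685
at [0.4526 0.1972 0.0235] yaw 0.488 tilt [ 0.0218  0.0054 -0.9997] d [-0.      0.      0.0865] dyaw -0.188 rows 4
[0.0005, 0.0001, -0.0216, 0.0471]
[0.0005, 0.0001, -0.0216, 0.0471]
[0.0005, 0.0001, -0.0216, 0.0471]
[0.0005, 0.0, -0.0216, 0.0471]
```

Call:
jog_arm(
  series=[
    [0, 0, -0.01, 0],
    [0, 0, -0.018, 0],
    [0, 0, -0.018, 0],
    [0, 0, -0.018, 0.03],
    [0, 0, -0.018, 0.03],
    [0, 0, -0.016, 0.03],
    [0, 0.01, -0.008, 0.03],
    [0, 0.02, 0, 0.03],
  ],
)

```text
time: 6.35
eef_pos: [0.457, 0.1689, 0.1344]
tcp_rot: [0.986, 0.167, 0.007, -0.001]
contact_force: [-0.1, -0.4, -1.6]
opening: 0.436
```

Run:
```python
from h import *
print(monitor.get_state()['opening'])
plan([0.468,-0.15,0.135],-0.22,12)
```

```text
0.4356184547228804
at [0.457  0.1689 0.1344] yaw 0.336 tilt [ 0.0132  0.0041 -0.9999] d [ 0.011  -0.3189  0.0006] dyaw -0.556 rows 12
[-0.0079, 0.0254, -0.0001, 0.0463]
[-0.0067, 0.0257, -0.0001, 0.0463]
[-0.0055, 0.026, -0.0001, 0.0463]
[-0.0043, 0.0262, -0.0001, 0.0463]
[-0.0031, 0.0264, -0.0001, 0.0463]
[-0.0018, 0.0265, -0.0001, 0.0463]
[-0.0006, 0.0266, -0.0001, 0.0463]
[0.0006, 0.0266, -0.0001, 0.0463]
[0.0018, 0.0265, -0.0001, 0.0463]
[0.0031, 0.0264, -0.0001, 0.0463]
[0.0043, 0.0262, -0.0001, 0.0463]
[0.0055, 0.026, -0.0001, 0.0463]
```

Call:
jog_arm(
  series=[
    [-0.008, 0.0255, 0, 0.046],
    [-0.007, 0.0255, 0, 0.046],
    [-0.0055, 0.026, 0, 0.046],
    [-0.0045, 0.026, 0, 0.046],
    [-0.003, 0.0265, 0, 0.046],
    [-0.002, 0.0265, 0, 0.046],
    [-0.0005, 0.0265, 0, 0.046],
    [0.0005, 0.0265, 0, 0.046],
  ],
)

```text
time: 7.02
eef_pos: [0.4618, -0.055, 0.1361]
tcp_rot: [1.0, -0.024, 0.008, -0.002]
contact_force: [0.0, -0.1, -1.3]
opening: 0.433
```

Run:
```python
from h import *
print(monitor.get_state()['opening'])
plan([0.466,-0.1856,0.12],-0.22,6)
```

```text
0.4328403718930371
at [ 0.4618 -0.055   0.1361] yaw -0.049 tilt [ 0.0165  0.0029 -0.9999] d [ 0.0042 -0.1306 -0.0161] dyaw -0.171 rows 6
[0.0017, 0.0217, 0.0026, 0.0285]
[0.0023, 0.0217, 0.0026, 0.0285]
[0.003, 0.0216, 0.0026, 0.0285]
[0.0036, 0.0215, 0.0026, 0.0285]
[0.0042, 0.0214, 0.0026, 0.0285]
[0.0048, 0.0213, 0.0026, 0.0285]
```

Call:
jog_arm(
  series=[
    [0.002, 0.022, 0, 0.03],
    [0.0025, 0.022, 0, 0.03],
    [0.003, 0.022, 0, 0.03],
    [0.0035, 0.0215, 0, 0.03],
    [0.004, 0.017, 0, 0.03],
    [0.002, 0.008, 0, 0.015],
    [0, 0.002, 0, 0],
    [0, 0, 0, 0],
  ],
)

```text
time: 7.68
eef_pos: [0.46, -0.1853, 0.135]
tcp_rot: [0.993, -0.118, 0.006, -0.002]
contact_force: [0.1, -0.8, -1.2]
opening: 0.435
```

Run:
```python
from h import *
from scipy.optimize import minimize
plan([0.466,-0.1856,0.08],-0.22,4)
# refine slot from w1: render spindle mask vs image brightness
c=vision.get_calibration('wrist'); d=np.load('w1.npz'); c=dict(c,R=d['R'],t=d['t'])
im=cv2.imread('pics/w1.png').astype(float)[155:219,250:316]
S=8
big=cv2.resize(im,None,fx=S,fy=S,interpolation=cv2.INTER_LINEAR)
sat=(big[...,2]-big[...,0])  # r-b warmness
br=big.mean(2)
mask=((br>135)|(sat>12)).astype(np.uint8)
cv2.imwrite('pics/m.png',mask*255)
def model(q):
    x,y,a=q; th=np.linspace(0,2*np.pi,200)
    h=np.arcsin(4.5/12); t=np.linspace(h,2*np.pi-h,150)
    # shaft C polygon at shoulder
    C=np.c_[12*np.cos(t),12*np.sin(t)]; C=np.vstack([[np.sqrt(0)+3,4.5]] and [[4.0,4.5]],) if 0 else C
    poly=np.vstack([C,[[4.0,-4.5],[4.0,4.5]]])/1000
    Rz=np.array([[np.cos(a),np.sin(a)],[-np.sin(a),np.cos(a)]])
    out=np.zeros(mask.shape,np.uint8)
    w=poly@Rz+[x,y]; uv=proj(c,np.c_[w,np.full(len(w),.0245)])
    cv2.fillPoly(out,[np.int32(((uv-[250,155]+.5)*S).round())],1)
    tip=np.c_[x+.005*np.cos(th),y+.005*np.sin(th)]
    for z in (.025,.033):
        uv=proj(c,np.c_[tip,np.full(200,z)]);cv2.fillPoly(out,[np.int32(((uv-[250,155]+.5)*S).round())],1)
    return out
best=min(((np.sum(model((x,y,a))!=mask),x,y,a) for a in np.arange(-.5,.1,.03) for x in np.arange(.463,.470,.001) for y in np.arange(-.189,-.182,.001)))
print(best)
r=minimize(lambda q:float(np.sum(model((q[0]/100,q[1]/100,q[2]))!=mask)),[best[1]*100,best[2]*100,best[3]],method='Nelder-Mead',options=dict(initial_simplex=[[best[1]*100,best[2]*100,best[3]],[best[1]*100+.05,best[2]*100,best[3]],[best[1]*100,best[2]*100+.05,best[3]],[best[1]*100,best[2]*100,best[3]+.05]]))
print(r.x,r.fun)
for a in np.arange(-.4,.0,.04): print(round(a,2),np.sum(model((r.x[0]/100,r.x[1]/100,a))!=mask))
ov=np.uint8(big.copy());k=model((r.x[0]/100,r.x[1]/100,r.x[2]));cn,_=cv2.findContours(k,cv2.RETR_LIST,cv2.CHAIN_APPROX_NONE);cv2.drawContours(ov,cn,-1,(0,0,255),1)
cn,_=cv2.findContours(mask,cv2.RETR_LIST,cv2.CHAIN_APPROX_NONE);cv2.drawContours(ov,cn,-1,(0,255,0),1)
cv2.imwrite('pics/ov.png',ov)
```

```text
at [ 0.46   -0.1853  0.135 ] yaw -0.236 tilt [ 0.0126  0.0019 -0.9999] d [ 0.006  -0.0003 -0.055 ] dyaw 0.016 rows 4
[0.0013, -0.0002, 0.0138, -0.0041]
[0.0013, -0.0002, 0.0138, -0.0041]
[0.0013, -0.0002, 0.0138, -0.0041]
[0.0013, -0.0002, 0.0138, -0.0041]
(np.int64(1430), np.float64(0.467), np.float64(-0.186), np.float64(-0.2599999999999998))
[ 46.68383144 -18.57744393  -0.29209029] 1141.0
-0.4 1539
-0.36 1359
-0.32 1231
-0.28 1163
-0.24 1300
-0.2 1468
-0.16 1693
-0.12 1934
-0.08 2146
-0.04 2357
```

View pics/ov.png

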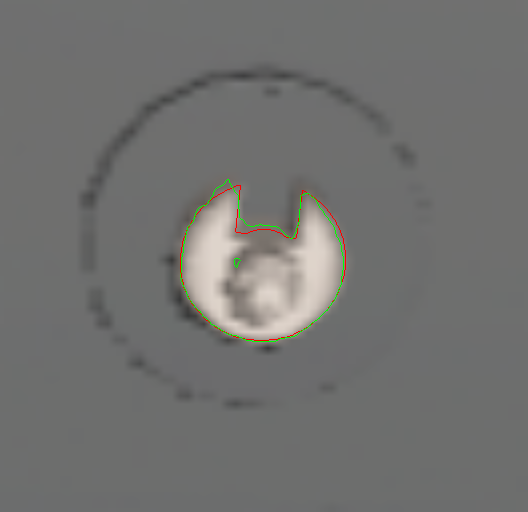

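Call:
jog_arm(
  series=[
    [0.002, 0, 0.01, 0.004],
    [0.002, 0, 0.012, 0.004],
    [0.002, 0, 0.012, 0.004],
    [0.001, 0, 0.012, 0.004],
    [0.001, 0, 0.01, 0.004],
    [0, 0, 0.004, 0.004],
    [0, 0, 0, 0],
    [0, 0, 0, 0],
  ],
)

```text
time: 8.35
eef_pos: [0.468, -0.18, 0.0687]
tcp_rot: [0.992, -0.126, 0.004, -0.003]
contact_force: [-0.2, -0.0, -0.3]
opening: 0.438
```

Run:
```python
from h import *
plan([0.4668,-0.1857,0.065],-0.265,4)
for n in('scene','top','wrist'):
  cv2.imwrite(f'pics/{n}5.png',vision.read_camera(n)[:,:,::-1])
im=cv2.imread('pics/scene5.png')[:,:,::-1];zoom(im,230,130,140,110,5,'s5z.png')
```

```text
at [ 0.468  -0.18    0.0687] yaw -0.253 tilt [ 0.0097  0.0056 -0.9999] d [-0.0012 -0.0057 -0.0037] dyaw -0.012 rows 4
[0.0, 0.0015, 0.0009, 0.0029]
[0.0001, 0.0015, 0.0009, 0.0029]
[0.0001, 0.0015, 0.0009, 0.0029]
[0.0001, 0.0015, 0.0009, 0.0029]
```

View pics/s5z.png

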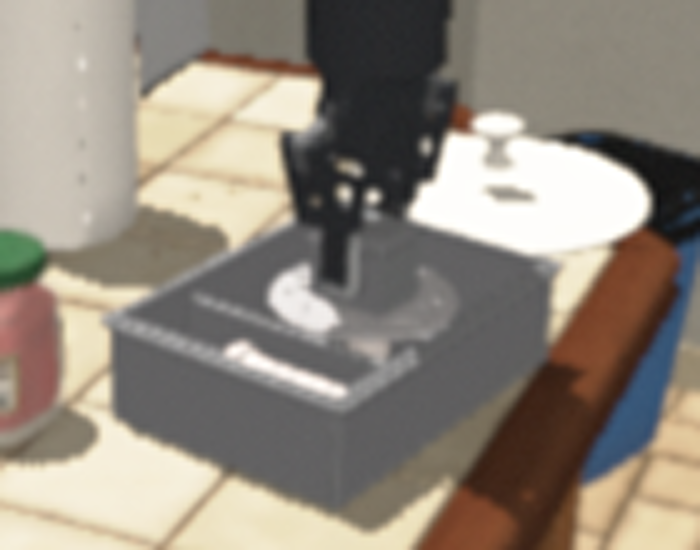

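View pics/wrist5.png

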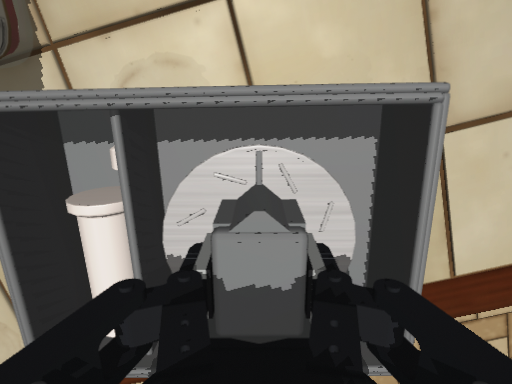

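Call:
jog_arm(
  series=[
    [-0.0003, 0.0015, 0.0005, 0.003],
    [-0.0003, 0.0015, 0.0005, 0.003],
    [-0.0002, 0.0015, 0.0005, 0.003],
    [0, 0.001, 0, 0.003],
    [0, 0, 0, 0],
    [0, 0, 0, 0],
    [0, 0, 0, 0],
    [0, 0, 0, 0],
  ],
)

```text
time: 9.17
eef_pos: [0.4678, -0.1881, 0.071]
tcp_rot: [0.991, -0.134, 0.008, -0.002]
contact_force: [-0.0, -0.3, -1.6]
opening: 0.434
```

Run:
```python
from h import *
plan([0.4668,-0.1857,0.065],-0.265,4)
```

```text
at [ 0.4678 -0.1881  0.071 ] yaw -0.268 tilt [ 1.660e-02  9.000e-04 -9.999e-01] d [-0.001   0.0024 -0.006 ] dyaw 0.003 rows 4
[-0.0004, -0.0005, 0.0015, -0.0008]
[-0.0004, -0.0005, 0.0015, -0.0008]
[-0.0004, -0.0005, 0.0015, -0.0008]
[-0.0004, -0.0005, 0.0015, -0.0008]
```

Call:
jog_arm(
  series=[
    [-0.0005, -0.001, 0.002, 0],
    [-0.0005, -0.001, 0.002, 0],
    [0, 0, 0.002, 0],
    [0, 0, 0, 0],
    [0, 0, 0, 0],
    [0, 0, 0, 0],
    [0, 0, 0, 0],
    [0, 0, 0, 0],
  ],
)

```text
time: 9.83
eef_pos: [0.4671, -0.1852, 0.0637]
tcp_rot: [0.991, -0.133, 0.008, -0.002]
contact_force: [-0.7, 1.0, -0.5]
opening: 0.436
```

Run:
```python
from h import *
plan([0.4668,-0.1857,0.06],-0.265,4)
```

```text
at [ 0.4671 -0.1852  0.0637] yaw -0.268 tilt [ 0.0156  0.0016 -0.9999] d [-0.0003 -0.0005 -0.0037] dyaw 0.003 rows 4
[-0.0001, 0.0002, 0.0009, -0.0007]
[-0.0001, 0.0002, 0.0009, -0.0007]
[-0.0001, 0.0002, 0.0009, -0.0007]
[-0.0001, 0.0002, 0.0009, -0.0007]
```

Call:
jog_arm(
  series=[
    [0, 0.0003, 0.002, 0],
    [0, 0.0003, 0.002, 0],
    [0, 0, 0.002, 0],
    [0, 0, 0.002, 0],
    [0, 0, 0.002, 0],
    [0, 0, 0.002, 0],
    [0, 0, 0, 0],
    [0, 0, 0, 0],
  ],
)

```text
time: 10.5
eef_pos: [0.4672, -0.1859, 0.0504]
tcp_rot: [0.991, -0.133, 0.008, -0.002]
contact_force: [-0.2, -0.1, -1.6]
opening: 0.437
```

Run:
```python
from h import *
plan([0.4668,-0.1857,0.05],-0.265,4)
print(monitor.get_state()['contact_force'],monitor.get_state()['wrist_torque'])
```

```text
at [ 0.4672 -0.1859  0.0504] yaw -0.268 tilt [ 0.0157  0.0016 -0.9999] d [-0.0004  0.0002 -0.0004] dyaw 0.003 rows 4
[-0.0001, -0.0, 0.0001, -0.0007]
[-0.0001, -0.0, 0.0001, -0.0007]
[-0.0001, -0.0, 0.0001, -0.0007]
[-0.0001, -0.0, 0.0001, -0.0007]
[-0.24834105 -0.13633959 -1.56321646] [ 0.02700234  0.03800462 -0.00908526]
```

Call:
jog_arm(
  series=[
    [0, 0, 0.0015, 0],
    [0, 0, 0.0015, 0],
    [0, 0, 0.0015, 0],
    [0, 0, 0.0015, 0],
    [0, 0, 0.001, 0],
    [0, 0, 0, 0],
    [0, 0, 0, 0],
    [0, 0, 0, 0],
  ],
)

```text
time: 11.17
eef_pos: [0.4674, -0.1859, 0.0427]
tcp_rot: [0.991, -0.133, 0.008, -0.002]
contact_force: [-0.3, 0.2, -0.8]
opening: 0.439
```

Run:
```python
from h import *
plan([0.4668,-0.1857,0.0345],-0.265,4)
print(monitor.get_state()['contact_force'],monitor.get_state()['wrist_torque'])
```

```text
at [ 0.4674 -0.1859  0.0427] yaw -0.268 tilt [ 0.0158  0.0015 -0.9999] d [-0.0006  0.0002 -0.0082] dyaw 0.003 rows 4
[-0.0002, 0.0, 0.002, -0.0007]
[-0.0002, 0.0, 0.002, -0.0007]
[-0.0002, 0.0, 0.002, -0.0007]
[-0.0002, 0.0, 0.002, -0.0007]
[-0.3183476   0.24928973 -0.79025655] [-0.01515734  0.00151605 -0.019445  ]
```

Call:
jog_arm(
  series=[
    [0, 0, 0.0015, 0],
    [0, 0, 0.0015, 0],
    [0, 0, 0.0015, 0],
    [0, 0, 0.0015, 0],
    [0, 0, 0.0015, 0],
    [0, 0, 0.0005, 0],
    [0, 0, 0, 0],
    [0, 0, 0, 0],
  ],
)

```text
time: 11.83
eef_pos: [0.468, -0.1862, 0.0348]
tcp_rot: [0.991, -0.133, 0.008, -0.002]
contact_force: [-0.1, 0.3, -0.9]
opening: 0.435
```

Run:
```python
from h import *
plan([0.4668,-0.1857,0.0345],-0.265,4)
print(monitor.get_state()['contact_force'],monitor.get_state()['wrist_torque'])
for n in('scene','wrist'):
  cv2.imwrite(f'pics/{n}6.png',vision.read_camera(n)[:,:,::-1])
im=cv2.imread('pics/scene6.png')[:,:,::-1];zoom(im,230,130,140,110,5,'s6z.png')
```

```text
at [ 0.468  -0.1862  0.0348] yaw -0.268 tilt [ 0.0163  0.0011 -0.9999] d [-0.0012  0.0005 -0.0003] dyaw 0.003 rows 4
[-0.0003, -0.0, 0.0001, -0.0007]
[-0.0003, -0.0, 0.0001, -0.0007]
[-0.0003, -0.0, 0.0001, -0.0007]
[-0.0003, -0.0, 0.0001, -0.0007]
[-0.07855698  0.34143304 -0.8741832 ] [-0.05407161  0.14793193 -0.0191121 ]
```

View pics/s6z.png

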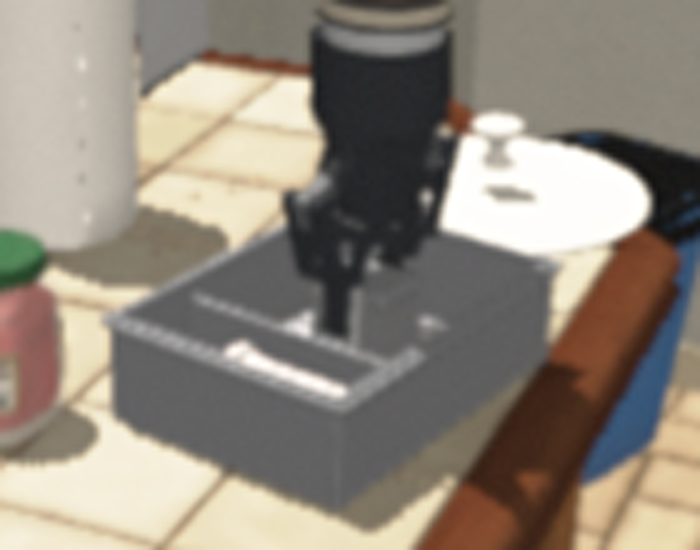

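View pics/wrist6.png

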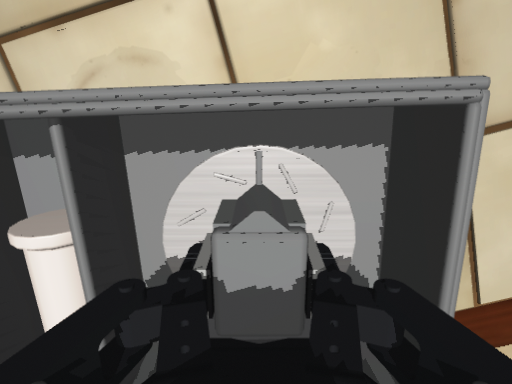

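Call:
jog_arm(
  series=[
    [-0.0003, 0, 0.0006, 0],
    [-0.0003, 0, 0.0006, 0],
    [-0.0002, 0, 0.0006, 0],
    [0, 0, 0.0006, 0],
    [0, 0, 0.0006, 0],
    [0, 0, 0, 0],
    [0, 0, 0, 0],
    [0, 0, 0, 0],
  ],
)

```text
time: 12.6
eef_pos: [0.4681, -0.1863, 0.0347]
tcp_rot: [0.991, -0.133, 0.008, -0.002]
contact_force: [-1.0, 1.1, 2.6]
opening: 0.435
```

Run:
```python
from h import *
plan([0.4668,-0.1857,0.0345],-0.265,1)
print(monitor.get_state()['contact_force'],monitor.get_state()['wrist_torque'],monitor.get_state()['opening'])
```

```text
at [ 0.4681 -0.1863  0.0347] yaw -0.267 tilt [ 1.670e-02  8.000e-04 -9.999e-01] d [-0.0013  0.0006 -0.0002] dyaw 0.002 rows 1
[-0.0014, -0.0002, 0.0002, -0.0024]
[-1.04396181  1.09629871  2.63762463] [ 0.10514103  0.1523999  -0.05443485] 0.4352464957476501
```

Call:
jog_arm(
  series=[
    [0, 0, 0, 0],
    [0, 0, 0, 0],
    [0, 0, 0, 0],
    [0, 0, 0, 0],
    [0, 0, 0, 0],
    [0, 0, 0, 0],
    [0, 0, 0, 0],
    [0, 0, 0, 0],
  ],
  grip=0.065,
)

```text
time: 13.27
eef_pos: [0.4682, -0.1865, 0.0338]
tcp_rot: [0.991, -0.133, 0.009, -0.001]
contact_force: [0.4, 0.2, 0.5]
opening: 0.761
```

Call:
jog_arm(
  series=[
    [0, 0, -0.003, 0],
    [0, 0, -0.008, 0],
    [0, 0, -0.015, 0],
    [0, 0, -0.025, 0],
    [0, 0, -0.03, 0],
    [0, 0, -0.035, 0],
    [0, 0, -0.035, 0],
    [0, 0, -0.03, 0],
  ],
)

```text
time: 13.93
eef_pos: [0.46, -0.1834, 0.2165]
tcp_rot: [0.991, -0.133, 0.0, -0.005]
contact_force: [0.5, -0.6, -0.1]
opening: 0.762
```

Run:
```python
from h import *
p,R=tool();print(p,yaw(R))
c=vision.get_calibration('wrist');im=vision.read_camera('wrist');np.savez('w7.npz',R=c['R'],t=c['t'])
cv2.imwrite('pics/w7.png',im[:,:,::-1])
im=vision.read_camera('scene');zoom(im,230,130,140,110,5,'s7z.png');cv2.imwrite('pics/scene7.png',im[:,:,::-1])
```

```text
[ 0.45999888 -0.18341985  0.21653631] -0.2677139640668571
```

View pics/w7.png

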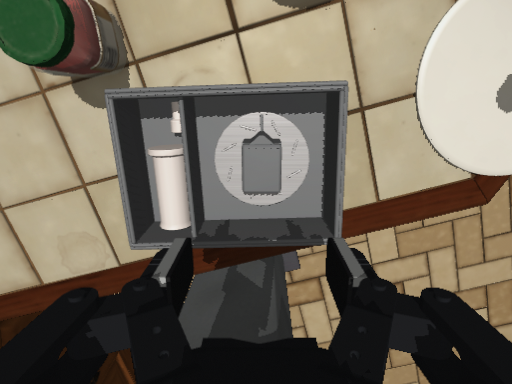

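View pics/s7z.png

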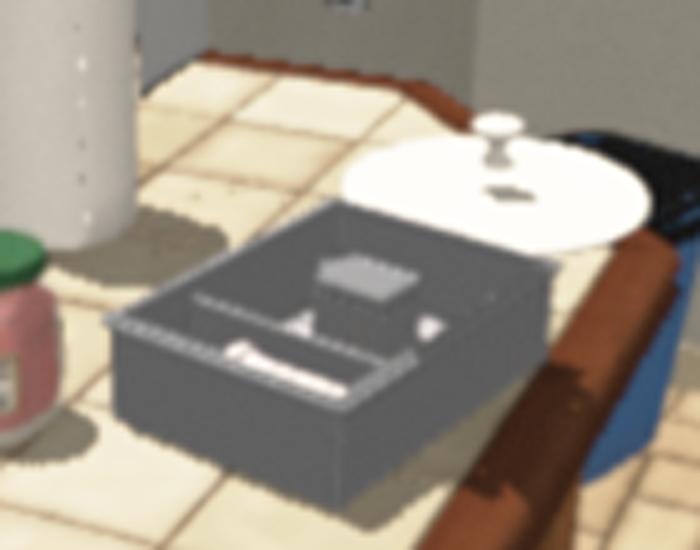

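Run:
```python
from h import *
a=-.27;x,y=.4668,-.1857
th=np.linspace(0,2*np.pi,120)
Rz=np.array([[np.cos(a),np.sin(a)],[-np.sin(a),np.cos(a)]])
for n,f,box,S in(('scene','scene7',(230,130,140,110),5),('wrist','w7',(190,90,140,140),4)):
    c=vision.get_calibration(n)
    if n=='wrist': d=np.load('w7.npz');c=dict(c,R=d['R'],t=d['t'])
    im=cv2.imread(f'pics/{f}.png');x0,y0,w,h=box
    out=[]
    for base in(.011,.025):
        b=cv2.resize(im[y0:y0+h,x0:x0+w],None,fx=S,fy=S,interpolation=cv2.INTER_CUBIC)
        rc=np.array([[24,19],[24,-19],[-24,-19],[-24,19]])/1000@Rz+[x,y]
        pl=np.c_[x+.052*np.cos(th),y+.052*np.sin(th)]
        for P,z,col in((rc,base+.048,(0,0,255)),(pl,base+.004,(0,255,0))):
            uv=proj(c,np.c_[P,np.full(len(P),z)]);cv2.polylines(b,[np.int32(((uv-[x0,y0]+.5)*S).round())],True,col,1)
        out.append(b)
    cv2.imwrite(f'pics/ov_{n}.png',cv2.resize(np.hstack(out),(800,int(800*out[0].shape[0]/out[0].shape[1]/2))))
```

```text
(no output)
```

View pics/ov_scene.png

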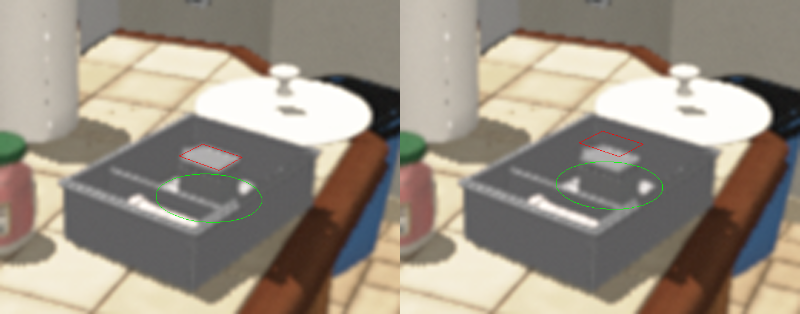

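View pics/ov_wrist.png

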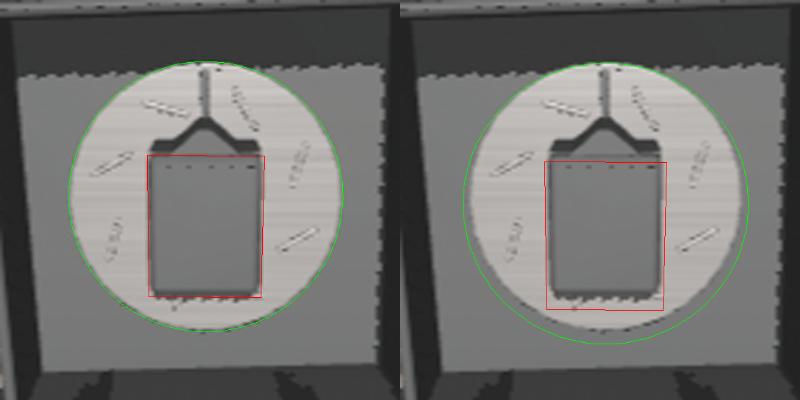

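The overlay for "fully home" (left halves) fits the disc in both views. The overlay for "tab on the shoulder" (right halves) does not. The disc is free and the arm is clear of it, so I'm handing in.

Run:
```python
from h import *
s=monitor.get_state();print(s['time'],s['eef_pos'],s['contact_force'],abs(s['dq']).max())
print(workorder.sign_off())
```

```text
14.0333 [ 0.4631324  -0.18545992  0.22147991] [ 0.46999128 -0.0981936  -0.02330898] 0.08135638089470858
the job is handed in; nothing more can be done
None
```

The disc is in its storage box, plate down on the spindle with its tab in the slot. I let go of it and handed the job in at about 14 s of the 48 s allowed.

- **How it went:** I gripped the disc by the hub flats and carried it over the box. I turned it to about -0.27 rad, the slot direction I measured from the wrist picture. It went past shoulder height with no noticeable force, so I did not need to search for the slot by turning. It stopped at the expected seat height with about 2.6 N upward. I then opened the fingers and raised the gripper about 18 cm.
- **Last checks:** In both the scene and wrist pictures, the disc's outline matches a model of it resting on the seat, with the hub top 5 mm below the rim. It does not match the model with the tab still on the shoulder. The last force reading was about zero, and the jam jar and pot lid looked untouched.
- **Not checked or in disagreement:**
  - I did not check the potato and bowl again after the placing, though the arm did not come near them on the way.
  - My slot angle readings ran from -0.18 to -0.29 rad, so I aimed at -0.265.
  - The tool tilted by up to about 0.02 rad during moves. It was back to within about 0.006 rad of the grasp tilt at the seat, and the disc looks flat.

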